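Set the sculptor's turntable to the red pin

TASK

Push the sculptor's turntable round by the side of its upright yellow fin, without pinching it, until the white index line on the disc lines up with the red pin on the scale ring (not the blue one). The small terracotta head stands on the disc and must ride along: do not touch, lift or topple it, and leave everything else on the table where it is.

Things in the scene. Friction and masses are not known exactly. Their poses are not given: they have to be found in the camera images.
- turntable (a joint): angle of the disc about its upright axis (rad), anticlockwise from above positive, end stops at -1.6 and 1.6. At 0 the index line points along the scale's middle line; the pins stand at +1.047 and -1.047 (which is red changes). Stiff pivot: about 2 N sideways at the fin turns it; it stays where the push stops, no spring
- wheel_base: the turntable's fixed stand, 290 mm across: foot, neck and, on top, the aluminium scale ring (outer radius 145 mm, its upper face 50 mm above the table) with black lines every 10 degrees, longer ones every 30. Fixed to the table. Origin under its centre on the table; its x axis points to the scale's middle line, z up
- disc_center (a point): centre of the dark steel disc's upper face (disc radius 120 mm, 10 mm thick, upper face 62 mm above the table), on the turning axis. The axes turn with the disc: x points along the white index line, z up
- index_mark (a point): point in line with the white index line, over the scale ring just beyond the disc's edge, 133 mm from the axis and level with the disc's upper face. The line itself is 4 mm wide, painted on the disc from 51 to 119 mm from the axis; axes as disc_center
- fin_mid (a point): middle of the yellow fin that stands upright on the disc, fixed to it, opposite the index line: 95 mm from the axis, 22 mm above the disc's upper face. The fin is radial, 30 mm long (80 to 110 mm from the axis), 13 mm thick, 45 mm tall. Push one flat side: its -y side towards +y turns the disc clockwise from above, its +y side anticlockwise. Both at once is pinching. Axes as disc_center
- red_pin: red round pin, the target, 14 mm across and 8 mm high, fixed upright on the scale ring 133 mm from the turning axis, 60 degrees to one side of the scale's middle line. Origin at its foot on the ring, 50 mm above the table
- blue_pin: blue pin of the same size on the other side of the scale: not the target. Origin at its foot
- clay_head: small terracotta head of a figure, loose, standing near the middle of the disc, 52 mm across at the foot, 55 mm over the nose and ears, 80 mm tall (its top 142 mm above the table). Origin at the centre of its foot, z up
- dark_head: loose dark metal head, 104 mm tall, on the painted sheet to the robot's left; bystander; origin at the centre of its foot
- brush_jar: loose white jar, 72 mm across, 100 mm tall, with brushes standing up to 215 mm; bystander on the left; origin under its centre
- yellow_paint: loose yellow paint jar, 56 mm across, 65 mm tall; bystander on the right; origin under its centre
- black_paint: loose black paint jar, 56 mm across, 65 mm tall; bystander on the right; origin under its centre
- tape_roll: loose roll of yellow tape lying flat, 90 mm across, 25 mm high; bystander on the right; origin under its centre
- palette_knife: loose spatula with a wooden handle and a 65 mm wide steel blade, 280 mm long, lying flat; bystander on the left near the robot; origin near its middle

How it is judged:
By the outcome, as a careful person would: the job done as asked, in the order asked, and still so for the second after the job is handed in, with the robot touching nothing.
It also fails if it takes over 40 s, if anything falls off the work surface, if the arm or the gripper's body presses on something with over 40 N, if the wrist force passes 120 N, or if a joint passes its speed limit or range.

ROBOT

A 6-joint arm with a two-finger parallel gripper is mounted at the origin on the work surface. World frame = base frame: x ahead of the robot, y to its left, z up, the work surface at z = 0. Lengths are in mm, angles in rad, forces in N, time in s.
With the tool pointing down it reaches from about 350 to 975 mm from the base axis. Payload 7.1 kg.
Tool frame: the origin (TCP) lies on the front face of the gripper's body, between the roots of the fingers; the fingertips stand 80 mm ahead of it and the grasp point (between the pads) lies 61 mm ahead of it (env.tips_ahead is the distance from the TCP to the fingertips, in mm); z points along the fingers, y is the line along which they close (so a half turn about z gives the same grasp; the last joint's range is limited). The gripper opens to 88 mm and grips with 3 to 60 N. Pads are 20 mm wide; open, the fingers measure 115 mm over their backs; the gripper's body (75 mm by 178 mm) begins 61 mm behind the grasp point.
Start: joints at [-1.228, 0.423, 1.63, -0, 1.089, -0.019], TCP at [221.241, -584.515, 302.675] pointing down, gripper open.
Joint ranges: [-3, 3], [-0.9, 2.11], [0.09, 2.58], [-1.31, 4.45], [0.11, 2.69], [-2.54, 2.54]. Speed limits (rad/s): [2.39, 2.39, 3.01, 3.14, 3.14, 3.14].

INTERFACE

Orientations are given as a unit quaternion [x, y, z, w].
In Python, from station import env, set_gripper, viewer, workorder gives the robot as it stands. Calls block until the motion is done:
- env.reach(position, orientation): joint-space move of the TCP to a pose.
- env.move_l(position, rot=None, rate=150, f_stop=None): straight line of the TCP; rot=None keeps the orientation; rate is the mean speed in mm/s. With f_stop (N) it stops when the force on the tool has changed by that much, and returns True; else False.
- env.move_joints(angles): joint-space move.
- set_gripper(opening): finger opening in mm; the grip force is fixed at half the most; returns when the fingers have stopped.
- env.hold(seconds).
- env.ik(position, orientation): joint angles nearest the present ones, or None.
- env.read_state(): the state.
- viewer.camera(name): name is "scene" or "top" or "wrist"; returns the picture (420x560x3 uint8, blue, green, red); there is no depth.
- viewer.camera_params(name): a dict with "fx", "fy", "cx", "cy" (pixels), "dist" ([k1, k2, p1, p2, k3] as OpenCV has them; the pictures are not rectified), "pose" (4x4, takes a point from camera to world coordinates); the wrist camera has in their place "tool_from_camera" (4x4, takes a point from camera to tool coordinates, whose origin is the TCP and whose axes are the flange's). Camera axes: x right, y up, looking along -z (the intrinsics and any distortion apply to the point x, -y, -z); pixel columns grow to the right and rows downward; lengths in mm; the calibration is good to about 2 mm. A picture is of the moment at which its call begins: read the wrist's pose just before it. camera_params takes no time and is no camera call.
A pose or a line that the arm cannot do raises env.IKError and nothing moves.
- workorder.sign_off(): hands the job in; it is judged then, once.
The state is a dict: "time_s": time; "qpos": joint angles; "dq": joint speeds; "tau": joint torques, N m; "tool_pos": TCP position; "orientation": TCP orientation; "force": force on the tool from outside, world axes, zero at the start; "wrist_torque": the same for the moment, N m; "width": finger opening in mm; "grip_force": force on a finger pad.
Only numpy, scipy, OpenCV 4.12 (cv2) and the standard library are available. Lean on these libraries where they do the work, as an engineer would, in place of code of your own. Each camera call takes 0.05 s, during which the arm holds its last target. There are 200 camera calls.

## Working session

There is one attempt and no reset: what is moved stays moved. The work goes in short steps, each a Python script; the robot and the scene stay as the last script left them, time stands still between calls to the robot, and variables do not carry over. Pictures are saved under pics/ and viewed, at most 10 in all, crops included, and the job is handed in when it is done.

```bash
mkdir -p pics; python3 - <<'E'
from station import env, set_gripper, viewer, workorder
import cv2, numpy as np
for n in ["scene","top"]:
    cv2.imwrite(f"pics/{n}0.png",viewer.camera(n)); p=viewer.camera_params(n)
    print(n,{k:np.round(v,3).tolist() for k,v in p.items()})
s=env.read_state();print(s['orientation'],s['width'],s['time_s'])
E
```

```text
scene {'fx': 411.193, 'fy': 411.193, 'cx': 289.828, 'cy': 205.526, 'dist': [-0.099, 0.0, 0.0, 0.0, 0.0], 'pose': [[0.861, -0.352, 0.367, 850.343], [0.508, 0.581, -0.636, -586.165], [0.011, 0.734, 0.679, 710.634], [0.0, 0.0, 0.0, 1.0]]}
top {'fx': 460.928, 'fy': 460.928, 'cx': 277.234, 'cy': 211.644, 'dist': [-0.074, 0.0, 0.0, 0.0, 0.0], 'pose': [[-0.024, 0.983, -0.18, 304.735], [-1.0, -0.024, 0.0, -2.626], [-0.004, 0.18, 0.984, 1215.594], [0.0, 0.0, 0.0, 1.0]]}
[ 9.83683452e-01  1.79906672e-01 -1.17773587e-04 -6.64690358e-04] 88.01163502665557 0.1
```

View pics/top0.png

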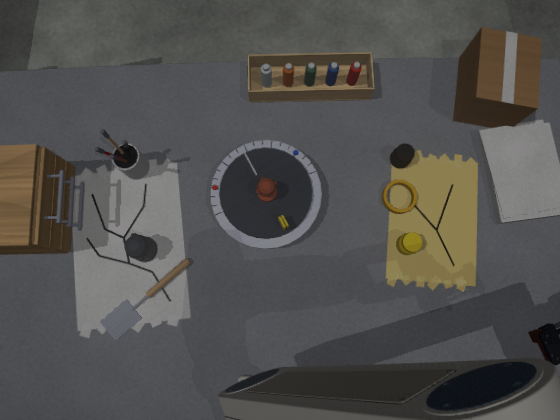

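View pics/scene0.png

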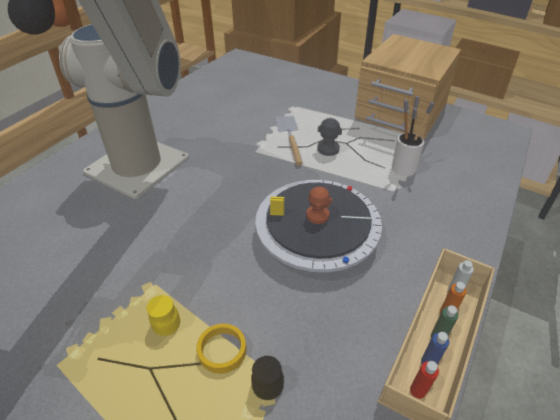

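The top view shows the disc at about (266,193), the red pin at (215,187), blue at (296,153), the index line from (257,175) to (245,150) and the fin at (283,222). The scene view agrees. I'll enlarge both for accurate pixels.

```bash
python3 - <<'E'
import cv2
a=cv2.imread("pics/top0.png")[133:253,200:332]; b=cv2.imread("pics/scene0.png")[170:280,245:395]
cv2.imwrite("pics/top0c.png",cv2.convertScaleAbs(cv2.resize(a,None,fx=5,fy=5,interpolation=3),alpha=1.7))
cv2.imwrite("pics/scene0c.png",cv2.convertScaleAbs(cv2.resize(b,None,fx=5,fy=5,interpolation=3),alpha=1.5))
E
```

```text
(no output)
```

View pics/top0c.png

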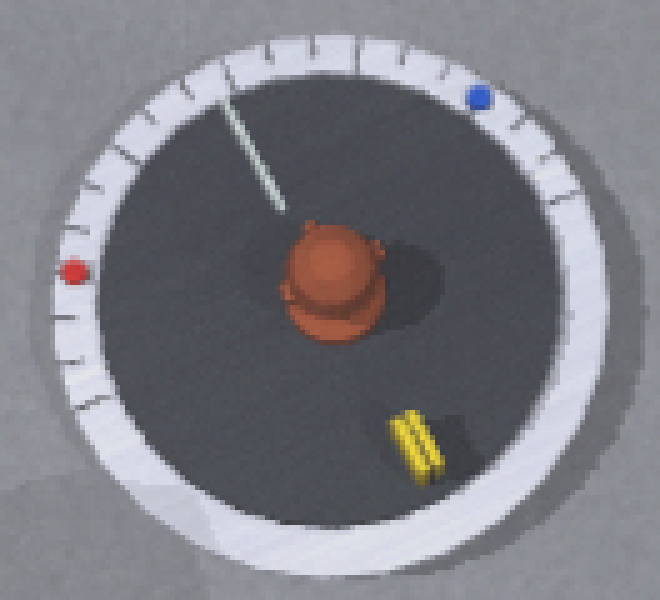

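View pics/scene0c.png

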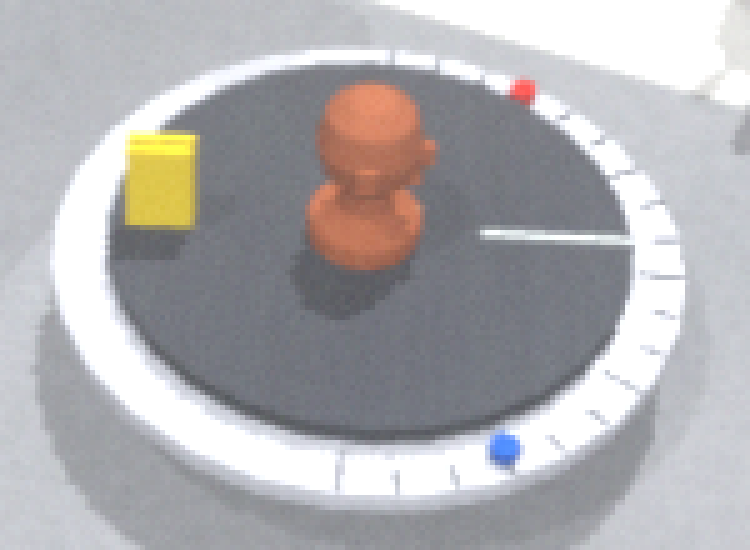

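```bash
cat > h.py <<'E'
import cv2, numpy as np
from station import env, set_gripper, viewer, workorder
def ray(name,uv,pose=None):
    p=viewer.camera_params(name); T=np.array(p["pose"] if pose is None else pose)
    K=np.array([[p["fx"],0,p["cx"]],[0,p["fy"],p["cy"]],[0,0,1.]])
    n=cv2.undistortPoints(np.array([[uv]],float),K,np.array(p["dist"],float))[0,0]
    return T[:3,3],T[:3,:3]@np.array([n[0],-n[1],-1])
def plane(name,uv,z,pose=None):
    o,d=ray(name,uv,pose); return o+d*(z-o[2])/d[2]
def tri(*rays):
    A=0;b=0
    for o,d in rays:
        d=d/np.linalg.norm(d);P=np.eye(3)-np.outer(d,d);A=A+P;b=b+P@o
    x=np.linalg.solve(A,b)
    return x,[np.linalg.norm(np.cross(x-o,d/np.linalg.norm(d))) for o,d in rays]
E
python3 - <<'E'
from h import *
t=lambda u,v:(200+(u+.5)/5-.5,133+(v+.5)/5-.5)
s=lambda u,v:(245+(u+.5)/5-.5,170+(v+.5)/5-.5)
pts=dict(red=((74,271),(523,89)),blue=((480,97),(506,444)),iin=((282,209),(480,234)),iout=((224,99),(632,241)))
for k,(a,b) in pts.items():
    x,e=tri(ray("top",t(*a)),ray("scene",s(*b))); print(k,x.round(1),np.round(e,1), plane("top",t(*a),62 if k[0]=='i' else 57)[:2].round(1),plane("scene",s(*b),62 if k[0]=='i' else 57)[:2].round(1))
# disc edge circle at z=62, ring outer at z=50 from top view
def circ(P):
    P=np.array(P)[:,:2];A=np.c_[2*P,np.ones(len(P))];c=np.linalg.lstsq(A,(P**2).sum(1),rcond=None)[0];return c[:2].round(1),np.sqrt(c[2]+c[0]**2+c[1]**2).round(1)
print(circ([plane("top",t(*q),62) for q in [(98,300),(562,300),(330,75),(330,527),(165,140),(500,140),(165,462),(495,465)]]))
print(circ([plane("scene",s(*q),62) for q in [(106,240),(634,240),(385,432),(350,65),(150,350),(560,385),(200,98)]]))
for q in [(403,414),(432,480),(395,420),(415,412),(440,470)]: print(plane("top",t(*q),107).round(1))
print('fin scene',[plane("scene",s(*q),z).round(1) for q,z in [((127,136),107),((195,136),107),((160,133),107),((127,227),62),((194,229),62)]])
E
```

```text
red [588.  159.   56.2] [1.3 1.3] [586.6 158.1] [589.2 159.1]
blue [676.5 -53.8  57. ] [1.9 1.9] [674.9 -54.8] [677.9 -52.4]
iin [616.2  50.1  61.4] [0.6 0.6] [615.5  49.7] [616.9  50. ]
iout [677.   79.9  62.4] [1.6 1.6] [675.7  79.1] [678.2  81.6]
(array([568.6,  25.4]), np.float64(119.8))
(array([572.7,  24.9]), np.float64(119.6))
[498.6  -9.8 107. ]
[465.7 -23.1 107. ]
[495.7  -5.8 107. ]
[499.4 -15.7 107. ]
[470.5 -27.1 107. ]
fin scene [array([472.3, -18.8, 107. ]), array([498. ,  -3.2, 107. ]), array([483.7,  -9.5, 107. ]), array([477.6, -28.9,  62. ]), array([504.2, -14.3,  62. ])]
```

The heights check out: pins about 57, line about 62. The centre is near (570.7, 25), the index at about 27.3° and the red pin at about 82.7°, so the disc must turn about 55° anticlockwise. I'll push the fin's +y side with the closed fingers, turning the tool with the disc and stopping short to look.

```bash
cat >> h.py <<'E'
from scipy.spatial.transform import Rotation as R
C=np.array([570.7,25.]); Z=166.
def pose(phi,off=20.,z=Z,r=97.):
    a=np.radians(phi); ex=np.array([np.cos(a),np.sin(a)]); ey=np.array([-ex[1],ex[0]])
    y=np.r_[-ey,0]; zz=np.array([0,0,-1.]); M=np.c_[np.cross(y,zz),y,zz]
    return np.r_[C-r*ex+off*ey,z],R.from_matrix(M).as_quat()
def sweep(a,b,step=3.,rate=40):
    for p in np.linspace(a,b,max(2,int(np.ceil(abs(b-a)/step))+1))[1:]:
        env.move_l(*pose(p),rate=rate); s=env.read_state()
        print(round(p,1),round(s['time_s'],1),np.round(s['force'],1))
E
python3 - <<'E'
from h import *
for p in (12,45,80): print(np.round(env.ik(*pose(p)),2))
set_gripper(0); print(env.read_state()['width'])
env.reach(*pose(12,z=280)); env.move_l(pose(12)[0],rate=120,f_stop=10)
s=env.read_state();print(s['time_s'],s['tool_pos'],s['force'])
cv2.imwrite("pics/s1.png",cv2.resize(viewer.camera("scene")[130:300,200:430],None,fx=3,fy=3,interpolation=3))
E
```

```text
[ 0.03  0.43  2.05 -0.    0.67  1.39]
[-0.08  0.45  2.01 -0.    0.68  0.7 ]
[-0.15  0.5   1.91 -0.    0.74  0.03]
0.4287054013803027
4.8917 [472.08767462  24.3523037  166.49843501] [ 0.1886433   0.38765562 -0.02226256]
```

View pics/s1.png

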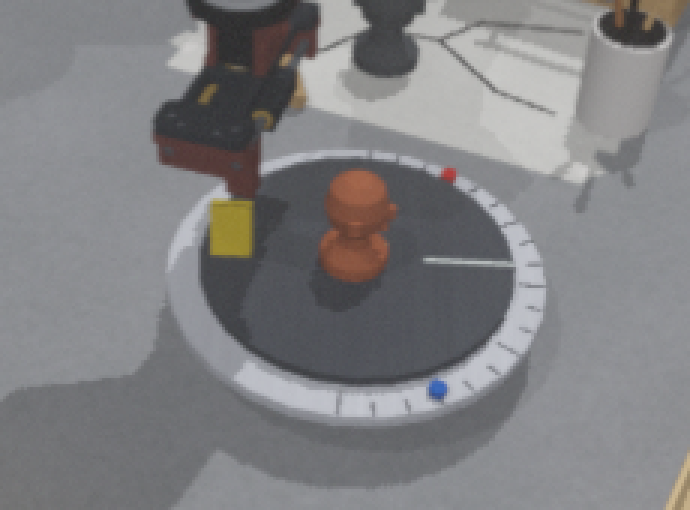

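The closed fingers are at crop pixel (243,188), behind the fin and clear of the head, and the disc hasn't moved. Now sweeping.

```bash
python3 - <<'E'
from h import *
sweep(12,78,step=4,rate=45)
im=viewer.camera("top"); cv2.imwrite("pics/top2.png",im)
im2=viewer.camera("scene"); cv2.imwrite("pics/s2.png",im2)
a=cv2.convertScaleAbs(cv2.resize(im[133:253,200:332],(550,500),interpolation=3),alpha=1.7)
cv2.imwrite("pics/s2c.png",cv2.resize(im2[170:280,245:395],None,fx=5,fy=5,interpolation=3))
E
```

```text
15.9 5.2 [-0.  -0.   0.8]
19.8 5.5 [-0.6  0.5 -0.5]
23.6 5.8 [-1.1 -0.6 -0.3]
27.5 6.1 [ 0.5 -0.3  0.5]
31.4 6.4 [0.  0.2 0. ]
35.3 6.7 [-0.2 -0.7 -0.2]
39.2 7.0 [ 0.3 -0.  -0.2]
43.1 7.3 [ 0.3 -0.5  1.1]
46.9 7.6 [-1.  -0.1 -0.6]
50.8 7.9 [0.2 0.1 0.3]
54.7 8.2 [-0.5 -0.3  0. ]
58.6 8.5 [-0.2  0.5  0.4]
62.5 8.8 [-0.5  0.7  0.8]
66.4 9.1 [-0.3  0.1  0.2]
70.2 9.4 [-0.1  0.  -0.3]
74.1 9.7 [ 0.1 -0.6  1.4]
78.0 10.0 [0.5 1.  0. ]
```

View pics/s2c.png

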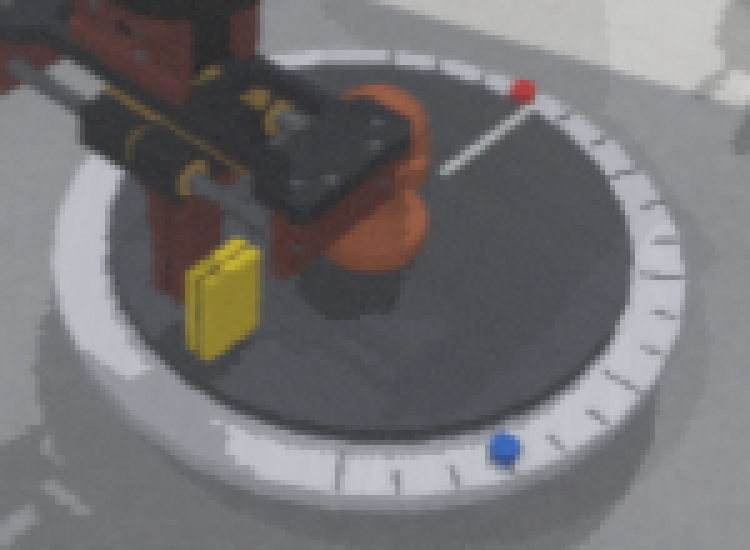

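The index line now runs from (443,172) to (530,108) in the crop, close to the red pin at (523,90), and the head is still standing. I'll compute the remaining angle within the same views.

```bash
python3 - <<'E'
from h import *
s=lambda u,v:(245+(u+.5)/5-.5,170+(v+.5)/5-.5)
a=plane("scene",s(443,172),62)[:2];b=plane("scene",s(530,109),62)[:2];r=plane("scene",s(523,89),57)[:2]
ang=lambda v:np.degrees(np.arctan2(v[1],v[0])).round(2)
for c in ([572.7,24.9],[570.7,25],): print(ang(a-c),ang(b-c),ang(b-a),ang(r-c))
im=cv2.imread("pics/top2.png")[133:253,200:332]
cv2.imwrite("pics/top2c.png",cv2.convertScaleAbs(cv2.resize(im,None,fx=5,fy=5,interpolation=3),alpha=1.7))
E
```

```text
78.05 76.63 75.42 82.98
76.01 75.69 75.42 82.13
```

View pics/top2c.png

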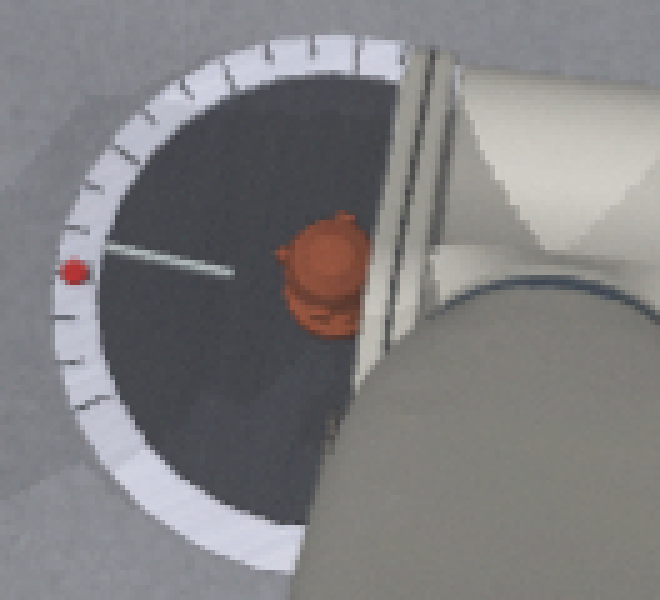

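```bash
python3 - <<'E'
from h import *
t=lambda u,v:(200+(u+.5)/5-.5,133+(v+.5)/5-.5)
a=plane("top",t(233,272),62)[:2];b=plane("top",t(106,246.5),62)[:2];r=plane("top",t(74,271),57)[:2]
ang=lambda v:np.degrees(np.arctan2(v[1],v[0])).round(2)
for c in ([568.6,25.4],[570.7,25],): print(ang(a-c),ang(b-c),ang(b-a),ang(r-c))
E
```

```text
74.25 75.75 76.91 82.28
76.6 76.78 76.91 83.2
```

Both views put the remaining angle at about 6.3°. I'll push on 5.5°, then re-measure from enlarged views.

```bash
python3 - <<'E'
from h import *
sweep(78,83.5,step=2,rate=25); env.hold(0.2)
t=viewer.camera("top")[165:205,205:255]; s=viewer.camera("scene")[175:215,325:365]
f=lambda i:cv2.convertScaleAbs(cv2.resize(i,None,fx=10,fy=10,interpolation=3),alpha=1.5)
o=np.zeros((400,800,3),np.uint8)
o=np.hstack([f(t)[:, :400],f(s)]);cv2.imwrite("pics/c3.png",o)
E
```

```text
79.8 10.4 [-0.6 -0.4 -0.7]
81.7 10.7 [-1.   0.9 -0.5]
83.5 11.0 [0.2 1.  0.5]
```

View pics/c3.png

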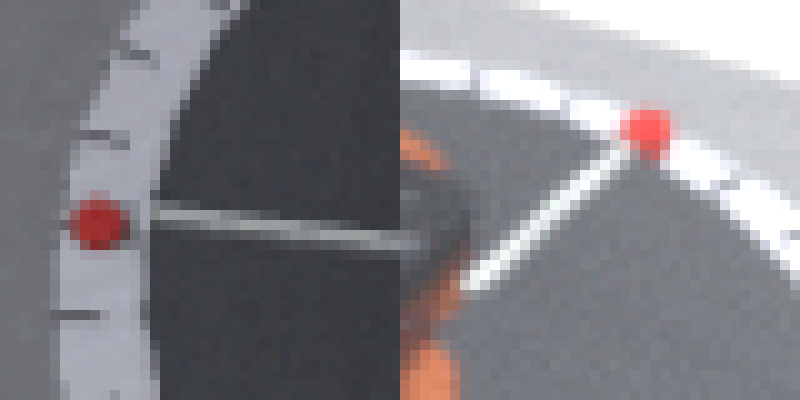

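```bash
python3 - <<'E'
from h import *
t=lambda u,v:(205+(u+.5)/10-.5,165+(v+.5)/10-.5)
s=lambda u,v:(325+(u-400+.5)/10-.5,175+(v+.5)/10-.5)
ang=lambda v:np.degrees(np.arctan2(v[1],v[0])).round(2)
for n,f,i,o,r,c0 in (("top",t,(400,243),(155,213),(99,223),(568.6,25.4)),("scene",s,(470,283),(623,152),(647,128),(572.7,24.9))):
    a=plane(n,f(*i),62)[:2];b=plane(n,f(*o),62)[:2];q=plane(n,f(*r),57)[:2]
    d=(b-a)/np.linalg.norm(b-a);w=q-a
    print(n,a.round(1),b.round(1),q.round(1),'pin left of line by mm',(d[0]*w[1]-d[1]*w[0]).round(2))
    for c in (c0,(570.7,25)): print(ang(b-c),ang(b-a),ang(q-c))
E
```

```text
top [577.9  79.7] [587.5 142.8] [586.4 158. ] pin left of line by mm 3.31
80.86 81.38 82.33
81.88 81.38 83.25
scene [579.   80.3] [590.  142.3] [589.3 159.3] pin left of line by mm 3.7
81.62 79.94 82.98
80.66 79.94 82.14
```

About 3.4 mm (≈1.4°) is left. I'll do the last push, back away, lift, and check with the wrist camera from directly above the pin.

```bash
python3 - <<'E'
from h import *
sweep(83.5,84.9,step=1,rate=15)
sweep(84.9,74,step=4,rate=45)
env.move_l(pose(74,z=300)[0],rate=150)
p=viewer.camera_params("wrist"); T=np.array(p["tool_from_camera"]);print(T.round(2).tolist(),p['fx'],p['cx'],p['cy'])
t=viewer.camera("top")[165:205,205:245]; s=viewer.camera("scene")[175:215,325:365]
f=lambda i:cv2.convertScaleAbs(cv2.resize(i,None,fx=10,fy=10,interpolation=3),alpha=1.5)
cv2.imwrite("pics/c4.png",np.hstack([f(t),f(s)])); print(env.read_state()['time_s'])
st=env.read_state(); M=np.eye(4); M[:3,:3]=R.from_quat(st['orientation']).as_matrix(); M[:3,3]=st['tool_pos']
np.save("w.npy",M@T); cv2.imwrite("pics/w4.png",viewer.camera("wrist"))
W=np.linalg.inv(M@T)
for P in ([588,158.5,57],[580,90,62],[570.7,25,62]):
    c=W@np.r_[P,1]; print(p['cx']+p['fx']*c[0]/-c[2],p['cy']-p['fy']*c[1]/-c[2])
E
```

```text
84.2 11.5 [-1.4  0.   1.2]
84.9 11.8 [-0.8 -0.2  0. ]
81.3 12.1 [ 0.1 -0.7  0.1]
77.6 12.3 [ 0.6 -0.5 -0.4]
74.0 12.6 [ 0.5 -0.2  0.2]
[[-0.0, 0.95, 0.3, 83.67], [1.0, 0.0, 0.0, 0.36], [0.0, 0.3, -0.95, -81.73], [0.0, 0.0, 0.0, 1.0]] 307.61146252540567 282.18771717537516 207.24970910530536
13.7833
282.80182899376416 -70.67864056852281
295.11164589136115 18.180960834157986
303.52012314477446 94.35168660165729
```

View pics/c4.png

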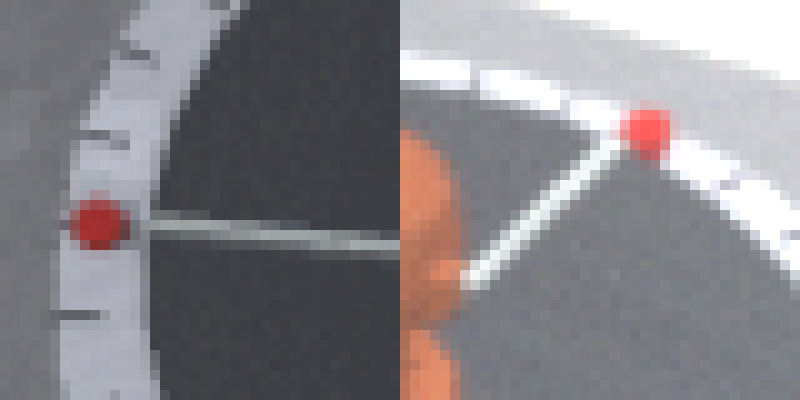

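```bash
python3 - <<'E'
from h import *
p=viewer.camera_params("wrist"); T=np.array(p["tool_from_camera"])
def wp():
    st=env.read_state(); M=np.eye(4); M[:3,:3]=R.from_quat(st['orientation']).as_matrix(); M[:3,3]=st['tool_pos']; return M@T
t=env.read_state()['tool_pos']; h=plane("wrist",(280,210),62,wp())
tgt=np.array([t[0]+584-h[0],t[1]+120-h[1],280]); print(tgt)
env.move_l(tgt,rate=150); env.hold(.2)
W=wp(); np.save("w.npy",W); im=viewer.camera("wrist"); cv2.imwrite("pics/w5.png",im); print(env.read_state()['time_s'])
cv2.imwrite("pics/w5b.png",cv2.convertScaleAbs(cv2.resize(im[60:360,100:460],None,fx=2,fy=2,interpolation=3)[:600,:800],alpha=1.3))
E
```

```text
[592.48562694 139.86141609 280.        ]
15.6667
```

View pics/w5b.png

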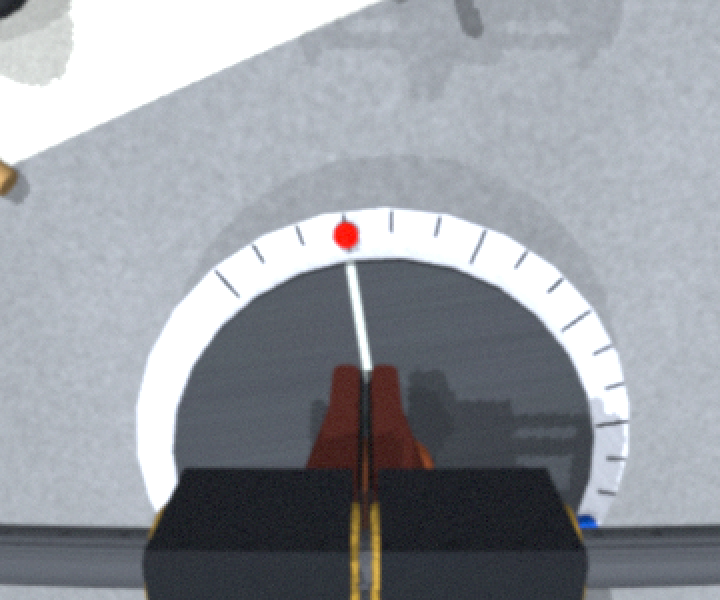

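In the wrist view the index line runs from (367,368) to (351,262). Extended, it meets the red pin's row at u≈347 against the pin's 346, about 0.5 mm or 0.2° off. The head stood upright after the retreat and nothing touches the robot, so I'm handing in.

```bash
python3 -c "
from h import *
print(workorder.sign_off())"
```

```text
the job is handed in; nothing more can be done
None
```

I pushed the turntable round by its fin until the index line lined up with the red pin, about 0.2° off by the wrist camera; the clay head rode along upright, the arm ended clear of everything, and the job is handed in at about 16 s (no verdict came back).

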